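Build a coir pressing stack

TASK

Set up the pressing stand for a coir test: take the largest porous disc out of the drying rack, where it stands on edge, and lay it flat on the rubber mat; then, holding it level by its rim, set it in the centre of the stand's round plate. Stack the coir disc centred on it and the brass weight, knob up, centred on top. Set everything down gently, not dropped, and leave the other discs and the things on the bench where they are.

Things in the scene. Friction and masses are not known exactly. Their poses are not given: they have to be found in the camera images.
- porous_disc: The largest of three white porous ceramic discs: 66 mm diameter, 14 mm thick, 90 g, both faces alike. Origin at its centre; its own y axis is the disc's axis. At the start it stands on edge in one of the rack's three slots (y level, centre 44 mm and top 77 mm above the bench; the slot wires end 36 mm above the bench). Lying flat its centre is 7 mm above its support.
- rack: Fixed low drying rack of white plastic and steel wire, 90 x 180 mm, three slots 55 mm apart along its own y, each between two wire loops (17 mm clear) up to 36 mm high; the discs stand in it with their axis along the rack's y. Origin under its centre.
- mat: Fixed square rubber mat lying on the bench, 150 x 150 mm, 4 mm thick: the place to lay the porous disc flat. Origin at the centre of its underside.
- plate_top (a point): Centre of the upper face of the pressing stand's fixed round aluminium plate (124 mm diameter, flat, 40 mm above the bench, faintly marked with a 72 mm circle). z up.
- stand: The fixed pressing stand that carries the plate: foot of 100 mm diameter, 40 mm high in all. Origin under its centre.
- coir_disc: Pressed coir disc, 60 mm diameter, 16 mm thick, about 30 g, lying flat on the bench. Origin at the centre of its underside, z up along its axis.
- weight: Brass pressing weight lying flat on the bench: disc of 64 mm diameter, 14 mm thick, with a round knob of 24 mm diameter on a short neck on top (knob from 18 to 48 mm above the underside). About 0.36 kg. Origin at the centre of its underside, z up along its axis.
- spare_disc_a: Spare porous disc, 50 mm diameter, 14 mm thick, on edge in another slot of the rack; stays there. Origin at its centre, y its axis.
- spare_disc_b: Spare porous disc, 44 mm diameter, 14 mm thick, on edge in another slot of the rack; stays there. Origin at its centre, y its axis.
- cup_a: Clear plastic cup, 62 mm diameter, 60 mm high, standing; bystander. Origin under its centre.
- cup_b: Second clear plastic cup, the same size; bystander. Origin under its centre.
- rooting_jar: Closed amber jar, 54 mm diameter, 75 mm high; bystander. Origin under its centre.
- dibber: Wooden dibber, about 140 mm long, lying along its own x; bystander. Origin under it, near its middle.
- label_block: White plastic block, 90 x 30 x 22 mm, on the bench; bystander. Origin under its centre.
Not all that is in view belongs to the job. Of the things shaped like the coir_disc, the cork one is meant. Leave any purple look-alike of the porous_disc alone.

How it is judged:
By the outcome, as a careful person would: the job done as asked, in the order asked, and still so for the second after the job is handed in, with the robot touching nothing.
It also fails if it takes over 67 s, if anything falls off the work surface, if the arm or the gripper's body presses on something with over 40 N, if the wrist force passes 120 N, or if a joint passes its speed limit or range.

ROBOT

A 6-joint arm with a two-finger parallel gripper is mounted at the origin on the work surface. World frame = base frame: x ahead of the robot, y to its left, z up, the work surface at z = 0. Lengths are in m, angles in degrees, forces in N, time in s.
With the tool pointing down it reaches from about 0.375 to 0.9 m from the base axis. Payload 3.1 kg.
Tool frame: the origin (TCP) lies between the finger pads; the fingertips stand 11 mm ahead of it and the grasp point (between the pads) lies 8 mm behind it; z points along the fingers, y is the line along which they close (so a half turn about z gives the same grasp; the last joint's range is limited). The gripper opens to 87 mm and grips with 3 to 60 N. Pads are 19 mm wide; open, the fingers measure 117 mm over their backs; the gripper's body (75 mm by 190 mm) begins 51 mm behind the grasp point.
Start: joints at [-85.399, 30.224, 82.088, -0, 67.689, -10.227], TCP at [0.16, -0.604, 0.234] pointing down, gripper open.
Joint ranges: [-176.69, 176.69], [-43.24, 126.21], [12.49, 139.97], [-82, 262], [0, 151.66], [-163.58, 163.58]. Speed limits (degrees/s): [159.86, 159.86, 180, 180, 180, 180].

INTERFACE

Orientations are given as a 3x3 rotation matrix whose columns are the frame's x, y, z axes.
In Python, from rig import bot, viewer, workorder, models gives the robot as it stands.
- The arm moves only by the shell command python3 -m jog 'ROWS'. ROWS is JSON, a list of rows, each a list of 7 numbers: the opening, from 0 (shut) to 1 (fully open), then the shift along the tool's x, y, z in m, then the turn, a rotation vector about the tool's x, y, z in degrees. In form: [[claw, x, y, z, ax, ay, az], ...]. A call has 1 to 20 rows; each row is the pose to reach, as a shift and turn from the pose commanded when the call began, along the tool's axes at that moment; what a row does not reach only later rows make up. A row lasts 1/8 s, in which the tool goes at most 62.5 mm and 10.7 degrees, less where a joint would pass 70% of its speed; a pose out of reach is approached as far as the arm can. A call with a gripper value outside its range is refused whole. The fingers move at their own pace and stop on an object; the grip force is fixed at half the most. Time passes only in rows, so rows that repeat a pose let the fingers close. It gives the time, the measured TCP pose, the force, the opening and the grip force at its end, in the units of the state.
- bot.read_state(): the state, without advancing time (a new reading comes with each control period).
- viewer.capture(name): name is "scene" or "top" or "wrist"; returns (picture, depth): 384x512x3 uint8, blue, green, red; 384x512 float32, m along the optical axis (not along the pixel's ray), 0 where there is no reading.
- viewer.camera_info(name): a dict with "fx", "fy", "cx", "cy" (pixels), "world_to_cam" (4x4, takes a point from world to camera coordinates). Camera axes: x right, y down, z forward; pixel columns grow to the right and rows downward; lengths in m; the calibration is good to about 2 mm. A picture is of the moment at which its call begins: read the wrist's pose just before it. camera_info takes no time and is no camera call; for the wrist camera it gives the pose at the moment of the call.
- workorder.hand_in(): hands the job in; it is judged then, once.
Trained networks look in the newest picture that a camera, given by its name, has taken for a name from the list of things; names that differ only in an ending like _2 or _b are one class to them, and where a whole thing is asked for, a point or a joint stands for the part that bears it (a point fixed in the world has none). Each returns a list of dicts, best first, with "p" (0 to 1); they miss things now and then, are a little off and sometimes report something else, mostly with a low value. They report only what shows in the picture. A call takes as long as a camera call. They do not tell look-alikes from the thing itself.
- models.outline_of(camera, thing): "mask" (384x512 bool, what is visible of it).
- models.tip_of(camera, thing): "xyz" ([x, y, z] in m, in world coordinates, good to about 4 mm: a listed point, or the origin of a listed thing).
The state is a dict: "time_s": time; "joint_positions": joint angles; "qvel": joint speeds; "tau": joint torques, N m; "position": TCP position; "tcp_rot": TCP orientation; "force": force on the tool from outside, world axes, zero at the start; "moment": the same for the moment, N m; "opening": opening from 0.0 (shut) to 1.0 (fully open); "grasp_force": force on a finger pad.
Only numpy, scipy, OpenCV 4.12 (cv2) and the standard library are available. Lean on these libraries where they do the work, as an engineer would, in place of code of your own. Each camera call takes 0.05 s, during which the arm holds its last target. There are 200 camera calls.

## Working session

There is one attempt and no reset: what is moved stays moved. The work goes in short steps, Python scripts to look and compute and a shell command to move; the robot and the scene stay as the last step left them, time stands still between calls to the robot, and variables do not carry over. Pictures are saved under pics/ and viewed, at most 10 in all, crops included, and the job is handed in when it is done.

```bash
mkdir -p pics; ls; cat > h.py <<'E'
import numpy as np, cv2
from rig import bot, viewer, workorder, models
def pts(cam, depth, info=None):
    i=info or viewer.camera_info(cam); v,u=np.mgrid[0:384,0:512]
    c=np.stack([(u-i['cx'])/i['fx']*depth,(v-i['cy'])/i['fy']*depth,depth,np.ones_like(depth)],-1)
    return (c@np.linalg.inv(np.array(i['world_to_cam'])).T)[...,:3]
E
python3 - <<'E'
from h import *
s=bot.read_state();print(s['time_s'],s['position'],np.round(s['tcp_rot'],3).tolist(),s['opening'])
ims=[]
for c in ('scene','top'):
    im,d=viewer.capture(c);ims.append(im);np.save(c+'_d.npy',d);cv2.imwrite(c+'.png',im)
    P=pts(c,d)
    for t in ['porous_disc','rack','mat','plate_top','coir_disc','weight','spare_disc_a','cup_a','rooting_jar','dibber','label_block']:
        r=models.tip_of(c,t)
        print(c,t,[(round(float(q['p']),2),np.round(q['xyz'],3).tolist()) for q in r[:4]])
    np.save(c+'_P.npy',P)
    i=viewer.camera_info(c);print(i['fx'],np.round(i['world_to_cam'],3).tolist())
cv2.imwrite('pics/scene.png',cv2.resize(ims[0],(800,600)));cv2.imwrite('pics/top.png',cv2.resize(ims[1],(800,600)))
print(bot.read_state()['time_s'])
E
```

```text
pics
0.0 [ 0.15991788 -0.60345516  0.23254215] [[0.967, 0.256, -0.0], [0.256, -0.967, 0.002], [0.0, -0.002, -1.0]] 0.9991733374261581
scene porous_disc [(0.77, [0.537, 0.423, 0.035]), (0.77, [0.432, 0.426, 0.032])]
scene rack [(0.71, [0.506, 0.244, -0.002])]
scene mat [(0.62, [0.462, -0.032, -0.002])]
scene plate_top [(0.68, [0.502, -0.273, 0.003]), (0.6, [0.503, -0.273, 0.045]), (0.22, [0.699, -0.207, 0.003])]
scene coir_disc [(0.96, [0.732, 0.447, 0.001]), (0.71, [0.674, 0.313, -0.004]), (0.52, [0.644, 0.084, -0.004])]
scene weight [(0.83, [0.624, -0.063, 0.008])]
scene spare_disc_a [(0.74, [0.484, 0.188, 0.036]), (0.61, [0.502, 0.252, 0.03])]
scene cup_a [(0.79, [0.702, -0.206, 0.001]), (0.73, [0.695, 0.212, -0.001]), (0.57, [0.645, 0.083, -0.001]), (0.45, [0.499, -0.27, 0.002])]
scene rooting_jar [(0.75, [0.33, -0.217, 0.001]), (0.55, [0.348, 0.142, -0.001]), (0.54, [0.516, 0.299, 0.043])]
scene dibber [(0.79, [0.346, 0.14, 0.002]), (0.46, [0.504, -0.273, 0.043])]
scene label_block [(0.63, [0.558, -0.454, -0.0])]
414.8981065502191 [[-0.632, 0.775, 0.005, 0.342], [0.425, 0.353, -0
[... 247 characters left out ...]
.027, 0.002]), (0.38, [0.703, -0.204, 0.002])]
top plate_top [(0.66, [0.497, -0.27, 0.044])]
top coir_disc [(0.78, [0.643, 0.082, 0.0]), (0.73, [0.729, 0.45, -0.001]), (0.54, [0.676, 0.32, 0.0])]
top weight [(0.78, [0.623, -0.06, -0.003])]
top spare_disc_a [(0.45, [0.49, 0.189, 0.037]), (0.41, [0.501, 0.247, 0.034])]
top cup_a [(0.63, [0.702, -0.207, 0.004]), (0.55, [0.689, 0.207, -0.003])]
top rooting_jar [(0.73, [0.326, -0.219, 0.002]), (0.59, [0.46, -0.029, 0.003])]
top dibber [(0.39, [0.56, -0.45, -0.003])]
top label_block [(0.63, [0.563, -0.448, 0.002])]
370.4434164887569 [[0.014, -1.0, 0.001, -0.018], [-0.995, -0.014, -0.1, 0.521], [0.1, 0.001, -0.995, 1.235], [0.0, 0.0, 0.0, 1.0]]
1.2
```

View pics/scene.png

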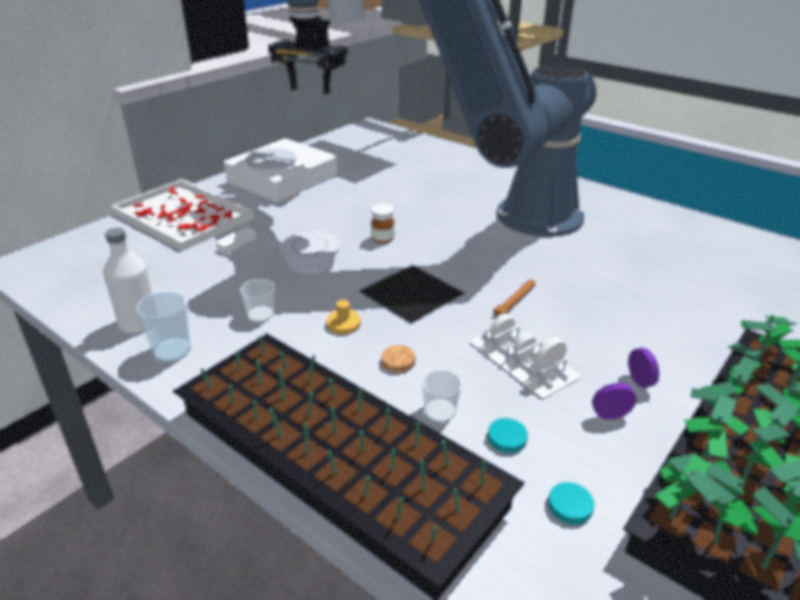

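View pics/top.png

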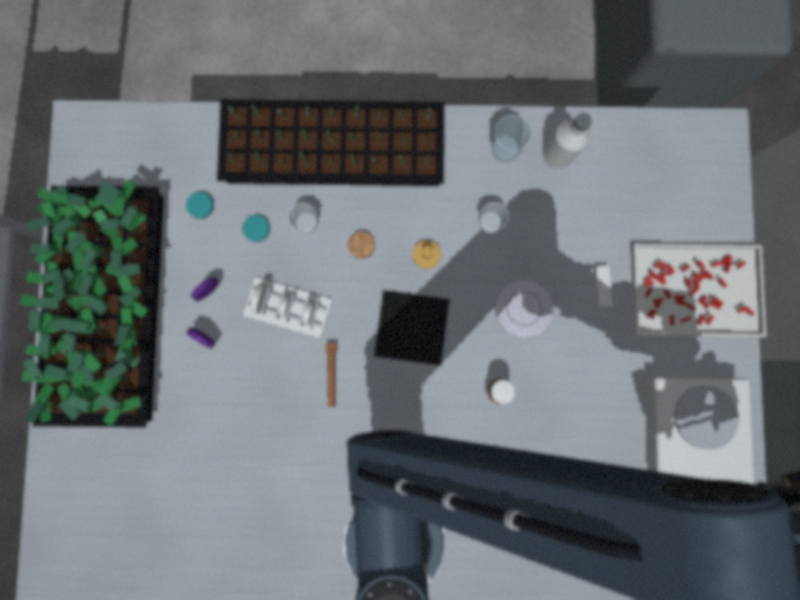

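The largest white disc is at scene px (550,350), top px (264,292), in the end slot of the rack. The purple discs at scene (643,367) and (613,400) are look-alikes. For the coir disc, the candidates are scene (398,358) in cork brown and two teal ones at (507,435) and (571,503), so it is the cork one. I'll refine the positions with depth and check one crop.

```bash
python3 - <<'E'
from h import *
from scipy.optimize import least_squares
def circ(q,r=None):
    if r: f=lambda p:np.hypot(q[:,0]-p[0],q[:,1]-p[1])-r; x0=[*q.mean(0)]
    else: f=lambda p:np.hypot(q[:,0]-p[0],q[:,1]-p[1])-p[2]; x0=[*q.mean(0),.03]
    return least_squares(f,x0,loss='soft_l1',f_scale=.002).x
for c in ('scene','top'):
    P=np.load(c+'_P.npy').reshape(-1,3)
    for n,xy,rad,z0,z1 in [('coir',(.643,.083),.045,.009,.03),('weightdisc',(.624,-.061),.045,.009,.022),('knob',(.624,-.061),.03,.035,.06),('plate',(.5,-.272),.085,.03,.055)]:
        m=(np.hypot(P[:,0]-xy[0],P[:,1]-xy[1])<rad)&(P[:,2]>z0)&(P[:,2]<z1);q=P[m]
        if len(q)<8: print(c,n,len(q));continue
        (cx,cy),rr=cv2.minEnclosingCircle(q[:,:2].astype(np.float32))
        print(c,n,len(q),'mean',q.mean(0).round(4),'box',((q.min(0)+q.max(0))/2).round(4),np.ptp(q[:,:2],axis=0).round(3),'mec',round(cx,4),round(cy,4),round(rr,4),'ztop',np.percentile(q[:,2],[50,90]).round(4))
    # rack discs: points above wires
    m=(np.abs(P[:,0]-.505)<.07)&(np.abs(P[:,1]-.245)<.12)&(P[:,2]>.042)&(P[:,2]<.09);q=P[m]
    for k in [(.518,.297),(.502,.249),(.487,.189)]:
        w=q[np.hypot(q[:,0]-k[0],q[:,1]-k[1])<.04]; w=w[np.abs((w[:,:2]-k)@[.27,.96])<.022]
        if len(w)>6:
            e,v=np.linalg.eigh(np.cov(w[:,:2].T)); print(c,'disc',k,len(w),w.mean(0).round(4),'box',((w.min(0)+w.max(0))/2).round(4),'ext',np.ptp(w,axis=0).round(3),'normal ang',np.degrees(np.arctan2(v[1,0],v[0,0])).round(1),np.sqrt(e).round(4),'ztop',w[:,2].max().round(4))
    r=(models.outline_of(c,'mat') or [None])[0]
    if r is not None:
        q=np.load(c+'_P.npy')[r['mask']]; q=q[(q[:,2]<.015)]; print(c,'mat',cv2.minAreaRect(q[:,:2].astype(np.float32)),np.median(q[:,2]))
    r=(models.outline_of(c,'rack'))
    for k in r[:2]:
        q=np.load(c+'_P.npy')[k['mask']]; print(c,'rack',k['p'],cv2.minAreaRect(q[q[:,2]<.03][:,:2].astype(np.float32)))
a=cv2.imread('scene.png')[195:345,190:440]
cv2.imwrite('pics/crop.png',cv2.resize(a,(800,480),interpolation=cv2.INTER_CUBIC))
E
```

```text
scene coir 270 mean [0.6459 0.0852 0.0137] box [0.6445 0.0825 0.0141] [0.059 0.061] mec 0.6449 0.0827 0.031 ztop [0.0139 0.0154]
scene weightdisc 202 mean [ 0.6305 -0.0571  0.0123] box [ 0.6245 -0.0618  0.0151] [0.065 0.064] mec 0.6243 -0.0597 0.0345 ztop [0.0119 0.0143]
scene knob 58 mean [ 0.6278 -0.0596  0.0431] box [ 0.626  -0.0619  0.0418] [0.024 0.023] mec 0.6259 -0.063 0.0132 ztop [0.0443 0.0472]
scene plate 616 mean [ 0.5092 -0.2667  0.0374] box [ 0.5058 -0.2716  0.0362] [0.123 0.126] mec 0.5067 -0.2724 0.0648 ztop [0.0377 0.0395]
scene disc (0.518, 0.297) 238 [0.5261 0.2987 0.0601] box [0.5206 0.2976 0.0594] ext [0.064 0.03  0.035] normal ang -110.5 [0.0041 0.0173] ztop 0.0767
scene disc (0.502, 0.249) 55 [0.5082 0.2448 0.0471] box [0.5073 0.2456 0.0469] ext [0.032 0.023 0.009] normal ang -113.7 [0.0044 0.0088] ztop 0.0513
scene disc (0.487, 0.189) 92 [0.4945 0.1923 0.0506] box [0.493  0.1911 0.05  ] ext [0.04  0.024 0.016] normal ang -111.5 [0.0044 0.0118] ztop 0.0577
scene mat ((0.7137176990509033, -0.2083211988210678), (0.0324336402118206, 0.06701626628637314), 14.7759866
[... 816 characters left out ...]
0046 0.0177] ztop 0.085
top disc (0.502, 0.249) 54 [0.4996 0.2444 0.0499] box [0.4981 0.2454 0.0507] ext [0.044 0.02  0.017] normal ang -103.8 [0.0047 0.0109] ztop 0.0591
top disc (0.487, 0.189) 73 [0.4861 0.1915 0.0546] box [0.4869 0.192  0.0541] ext [0.047 0.026 0.023] normal ang -105.6 [0.0048 0.0141] ztop 0.0657
top mat ((0.45876193046569824, -0.029812194406986237), (0.15042634308338165, 0.15236681699752808), 83.47286987304688) 0.005292620252580704
top rack 0.84 ((0.5006127953529358, 0.24251516163349152), (0.17593897879123688, 0.09368355572223663), 77.21267700195312)
top rack 0.32 ((0.3544037938117981, 0.1455206722021103), (0.13415801525115967, 0.024131137877702713), 0.15740372240543365)
```

View pics/crop.png

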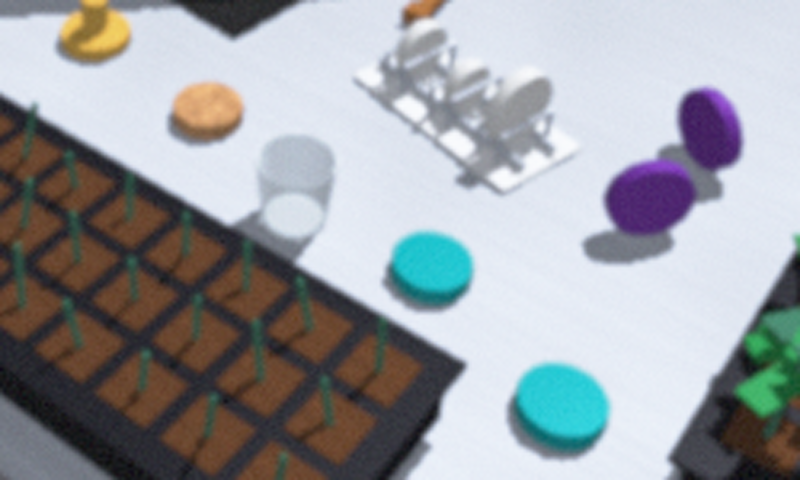

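The crop confirms it: the cork disc is at crop (207,110), the large white disc at (515,105) in the end slot, and the teal and purple ones are look-alikes. Moving above the disc.

```bash
python3 -m jog '[[0.46,0.425,-0.356,-0.017,0,0,10],[0.46,0.425,-0.356,-0.017,0,0,20],[0.46,0.425,-0.356,-0.017,0,0,30],[0.46,0.425,-0.356,-0.017,0,0,30],[0.46,0.425,-0.356,-0.017,0,0,30],[0.46,0.425,-0.356,-0.017,0,0,30],[0.46,0.425,-0.356,-0.017,0,0,30],[0.46,0.425,-0.356,-0.017,0,0,30],[0.46,0.425,-0.356,-0.017,0,0,30],[0.46,0.574,-0.779,0.012,0,0,30],[0.46,0.574,-0.779,0.012,0,0,30],[0.46,0.574,-0.779,0.012,0,0,30],[0.46,0.574,-0.779,0.012,0,0,30],[0.46,0.574,-0.779,0.012,0,0,30],[0.46,0.574,-0.779,0.012,0,0,30],[0.46,0.574,-0.779,0.012,0,0,30],[0.46,0.574,-0.779,0.012,0,0,30],[0.46,0.574,-0.779,0.012,0,0,30],[0.46,0.574,-0.779,0.012,0,0,30]]'
cat >> h.py <<'E'
def st():
    s=bot.read_state();print(round(s['time_s'],2),'pos',np.round(s['position'],4),'R',np.round(s['tcp_rot'],3).tolist(),'F',np.round(s['force'],1),'op',round(s['opening'],3),'g',round(s['grasp_force'],1),'q',np.round(s['joint_positions'],0).tolist());return s
def wrist(name=None):
    i=viewer.camera_info('wrist');im,d=viewer.capture('wrist')
    if name: cv2.imwrite('pics/'+name,im)
    return im,d,pts('wrist',d,i),i
def totool(s,target):
    return np.array(s['tcp_rot']).T@(np.array(target)-s['position'])
E
python3 - <<'E'
from h import *
s=st(); im,d,P,i=wrist('w1.png')
q=P.reshape(-1,3);v=d.reshape(-1)>0;q=q[v]
k=np.array([.516,.296]);ax=np.array([.257,.967])
w=q[(np.hypot(*(q[:,:2]-k).T)<.042)&(q[:,2]>.05)&(q[:,2]<.1)]; w=w[np.abs((w[:,:2]-k)@ax)<.02]
print(len(w),w.mean(0),(w.min(0)+w.max(0))/2,np.ptp(w,axis=0),w[:,2].max())
t=w[w[:,2]>.068]; print('top',t.mean(0),len(t)); e,vv=np.linalg.eigh(np.cov(w[:,:2].T));print(np.degrees(np.arctan2(vv[1,0],vv[0,0])))
print(np.linalg.inv(np.array(i['world_to_cam']))[:3].round(3).tolist())
print('tip',[(r['p'],r['xyz']) for r in models.tip_of('wrist','porous_disc')])
E
```

```text
time_s: 3.78
position: [0.5155, 0.2942, 0.2216]
tcp_rot: [[0.965, -0.263, -0.001], [-0.263, -0.965, -0.001], [-0.0, 0.001, -1.0]]
force: [-0.8, 0.1, 0.2]
opening: 0.461
grasp_force: 0.0
3.77 pos [0.5155 0.2942 0.2216] R [[0.965, -0.263, -0.001], [-0.263, -0.965, -0.001], [-0.0, 0.001, -1.0]] F [-0.8  0.1  0.2] op 0.461 g 0.0 q [19.0, 29.0, 87.0, -0.0, 64.0, 124.0]
856 [0.52205181 0.29563653 0.07072953] [0.51906646 0.29650167 0.06430391] [0.06121846 0.02851115 0.02772437] 0.07816609673714542
top [0.51913419 0.29648663 0.07392336] 632
-105.25315814878752
[[-0.263, -0.936, -0.232, 0.578], [-0.965, 0.256, 0.061, 0.278], [0.002, 0.24, -0.971, 0.372]]
tip [(0.9, [0.5315, 0.4197, 0.0341]), (0.55, [0.5173, 0.2975, 0.0434])]
```

View pics/w1.png

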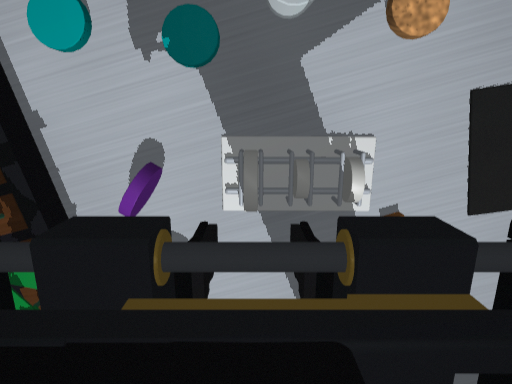

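```bash
python3 -m jog '[[0.46,0.002,-0.003,0.06,0,0,0],[0.46,0.002,-0.003,0.12,0,0,0],[0.46,0.002,-0.003,0.15,0,0,0],[0.46,0.002,-0.003,0.16,0,0,0],[0.46,0.002,-0.003,0.16,0,0,0],[0.0,0.002,-0.003,0.16,0,0,0],[0.0,0.002,-0.003,0.16,0,0,0],[0.0,0.002,-0.003,0.16,0,0,0],[0.0,0.002,-0.003,0.16,0,0,0],[0.0,0.002,-0.003,0.16,0,0,0]]'
```

```text
time_s: 5.12
position: [0.5185, 0.2982, 0.0622]
tcp_rot: [[0.965, -0.262, 0.001], [-0.262, -0.965, 0.0], [0.001, -0.0, -1.0]]
force: [-0.6, -0.6, 5.3]
opening: 0.159
grasp_force: 30.0
```

```bash
python3 -m jog '[[0.0,0,0,-0.03,0,0,0],[0.0,0,0,-0.08,0,0,0],[0.0,0,0,-0.11,0,0,0],[0.0,0.005,0.06,-0.11,0,0,0],[0.0,0.01,0.12,-0.11,8,0,0],[0.0,0.015,0.18,-0.11,16,0,0],[0.0,0.02,0.24,-0.11,24,0,0],[0.0,0.025,0.3,-0.11,32,0,0],[0.0,0.025,0.313,-0.09,35,0,0],[0.0,0.025,0.313,-0.06,35,0,0],[0.0,0.025,0.313,-0.03,35,0,0],[0.0,0.025,0.313,-0.03,35,0,0],[0.0,0.025,0.313,-0.03,35,0,0]]'
python3 - <<'E'
from h import *
s=st()
im,d=viewer.capture('scene');cv2.imwrite('pics/s2.png',cv2.resize(im[100:260,130:370],(780,520),interpolation=cv2.INTER_CUBIC))
print(totool(s,[.4605,-.011,.054]))
E
```

```text
time_s: 6.75
position: [0.4606, -0.0101, 0.0921]
tcp_rot: [[0.965, -0.213, 0.15], [-0.261, -0.791, 0.554], [0.0, -0.574, -0.819]]
force: [0.4, -0.5, -0.0]
opening: 0.158
grasp_force: 30.0
6.75 pos [ 0.4606 -0.0101  0.0921] R [[0.965, -0.213, 0.15], [-0.261, -0.791, 0.554], [0.0, -0.574, -0.819]] F [ 0.4 -0.5 -0. ] op 0.158 g 30.0 q [-37.0, 38.0, 115.0, 44.0, 50.0, 32.0]
[0.00011485 0.02259506 0.0306367 ]
```

View pics/s2.png

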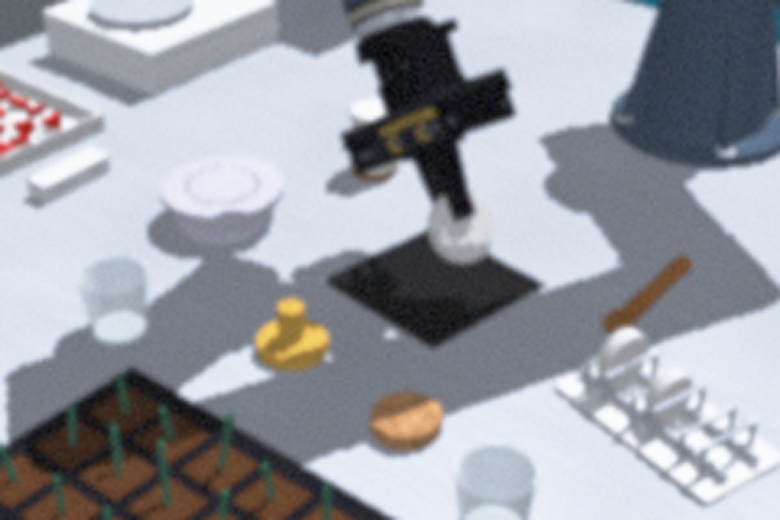

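The view shows the disc held and leaning above the mat (crop px 460,230). Lowering it until it touches.

```bash
python3 -m jog '[[0.0,0,0.0115,0.0164,0,0,0],[0.0,0,0.0184,0.0262,0,0,0],[0.0,0,0.0207,0.0295,0,0,0],[0.0,0,0.0218,0.0311,0,0,0],[0.0,0,0.0224,0.0319,0,0,0],[0.0,0,0.0224,0.0319,0,0,0]]'
python3 -m jog '[[0.0,0,0.0006,0.0008,0,0,0],[0.0,0,0.0011,0.0016,0,0,0]]'
```

```text
time_s: 7.55
position: [0.4605, -0.0106, 0.0527]
tcp_rot: [[0.965, -0.214, 0.15], [-0.262, -0.791, 0.553], [0.0, -0.574, -0.819]]
force: [-0.3, -0.6, -0.4]
opening: 0.158
grasp_force: 30.0
time_s: 7.8
position: [0.4605, -0.0106, 0.0507]
tcp_rot: [[0.965, -0.214, 0.15], [-0.262, -0.791, 0.553], [0.0, -0.574, -0.819]]
force: [0.5, 0.6, -0.6]
opening: 0.159
grasp_force: 30.0
```

```bash
for i in 1 2; do :; done; python3 -m jog '[[0.0,0,0.0006,0.0008,0,0,0],[0.0,0,0.0006,0.0008,0,0,0]]'
python3 -m jog '[[0.0,0,0.0006,0.0008,0,0,0],[0.0,0,0.0006,0.0008,0,0,0]]'
```

```text
time_s: 8.05
position: [0.4604, -0.0105, 0.0496]
tcp_rot: [[0.965, -0.215, 0.15], [-0.262, -0.79, 0.554], [-0.0, -0.574, -0.819]]
force: [0.2, -0.6, -0.7]
opening: 0.158
grasp_force: 30.0
time_s: 8.3
position: [0.4605, -0.0105, 0.049]
tcp_rot: [[0.965, -0.214, 0.15], [-0.262, -0.79, 0.554], [0.0, -0.574, -0.819]]
force: [-0.5, -2.2, 4.8]
opening: 0.159
grasp_force: 30.0
```

Touched with about 5 N. Opening slowly, so the lower finger lets the disc down.

```bash
python3 -m jog '[[0.17,0,0,0,0,0,0],[0.19,0,0,0,0,0,0],[0.22,0,0,0,0,0,0],[0.26,0,0,0,0,0,0],[0.3,0,0,0,0,0,0],[0.34,0,0,0,0,0,0],[0.38,0,0,0,0,0,0],[0.42,0,0,0,0,0,0],[0.46,0,0,0,0,0,0],[0.5,0,0,0,0,0,0]]'
python3 - <<'E'
from h import *
s=st(); im,d,P,i=wrist()
im2,_=viewer.capture('scene')
cv2.imwrite('pics/c3.png',np.hstack([cv2.resize(im,(400,300)),cv2.resize(im2[130:220,220:340],(400,300),interpolation=cv2.INTER_CUBIC)]))
E
```

```text
time_s: 9.55
position: [0.4604, -0.0106, 0.0486]
tcp_rot: [[0.965, -0.214, 0.15], [-0.262, -0.791, 0.554], [-0.0, -0.574, -0.819]]
force: [-0.6, 0.2, 0.9]
opening: 0.478
grasp_force: 0.1
9.55 pos [ 0.4604 -0.0106  0.0486] R [[0.965, -0.214, 0.15], [-0.262, -0.791, 0.554], [-0.0, -0.574, -0.819]] F [-0.6  0.2  0.9] op 0.478 g 0.1 q [-37.0, 44.0, 116.0, 48.0, 46.0, 27.0]
```

View pics/c3.png

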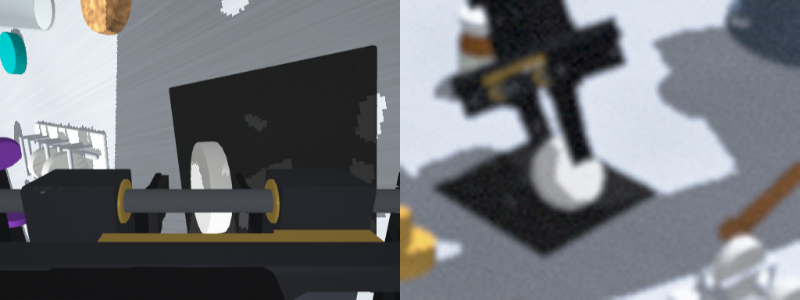

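The wrist view shows the disc resting on the outer finger as it lowers. Continuing.

```bash
python3 -m jog '[[0.53,0,0,0,0,0,0],[0.57,0,0,0,0,0,0],[0.61,0,0,0,0,0,0],[0.65,0,0,0,0,0,0],[0.69,0,0,0,0,0,0],[0.73,0,0,0,0,0,0],[0.77,0,0,0,0,0,0],[0.81,0,0,0,0,0,0],[0.85,0,0,0,0,0,0],[0.88,0,0,0,0,0,0],[0.88,0,0,0,0,0,0]]'
python3 - <<'E'
from h import *
s=st(); im,d,P,i=wrist()
R=np.array(s['tcp_rot']);p=np.array(s['position']);g=.087*s['opening']/2
print('lower tip',p+R@[0,g,.011],'upper',p+R@[0,-g,.011])
q=P[(d>0)&(im.min(-1)>90)&(im.max(-1).astype(int)-im.min(-1)<30)]
q=q[(np.hypot(q[:,0]-.458,q[:,1]+.02)<.06)&(q[:,2]>.008)&(q[:,2]<.06)]
c=q.mean(0);u,sv,vt=np.linalg.svd(q-c,full_matrices=False);print(len(q),c,(q.min(0)+q.max(0))/2,np.ptp(q,axis=0),'n',vt[2],sv)
u=R[:2,1]/np.hypot(*R[:2,1]);t=(q[:,:2]-[.4667,.0118])@u;print('along u',t.min(),t.max(),'z at ends',q[t<t.min()+.01,2].mean(),q[t>t.max()-.01,2].mean())
E
```

```text
time_s: 11.02
position: [0.4604, -0.0106, 0.0486]
tcp_rot: [[0.965, -0.214, 0.15], [-0.262, -0.791, 0.554], [-0.0, -0.574, -0.819]]
force: [-0.3, 0.0, -0.0]
opening: 0.871
grasp_force: 0.1
11.03 pos [ 0.4604 -0.0106  0.0486] R [[0.965, -0.214, 0.15], [-0.262, -0.791, 0.554], [-0.0, -0.574, -0.819]] F [-0.3  0.  -0. ] op 0.871 g 0.1 q [-37.0, 44.0, 116.0, 48.0, 46.0, 27.0]
lower tip [ 0.45393097 -0.03443039  0.0178819 ] upper [0.47017318 0.02546278 0.06133115]
5467 [ 0.46482893 -0.02123873  0.03287281] [ 0.45950169 -0.01301945  0.03040485] [0.0643939  0.06456561 0.02966774] n [0.13625838 0.31958309 0.93771014] [1.29047028 1.23178409 0.23213983]
along u -0.0058606222504559765 0.056927909954541306 z at ends 0.01911082288367166 0.03773891078300186
```

```bash
python3 - <<'E'
from h import *
s=st();R=np.array(s['tcp_rot']);p=np.array(s['position'])
u=R[:2,1]/np.hypot(*R[:2,1]);u=np.array([*u,0]);zz=np.array([0,0,1.]);A=np.array([.4667,.0118,.004])
a=np.array([35,28,21,14,7,0]);Tu=[.049,.053,.058,.063,.068,.0765];Tz=[.0139,.0125,.010,.0075,.005,.0035];G=[.871,.89,.92,.95,.98,1]
for k in np.arange(33.,-1,-3.):
    t=np.interp(k,a[::-1],Tu[::-1]);z=np.interp(k,a[::-1],Tz[::-1]);g=np.interp(k,a[::-1],G[::-1])
    c=np.radians(k);T=A+t*u+z*zz;lat=u*np.cos(c)-zz*np.sin(c);up=u*np.sin(c)+zz*np.cos(c)
    tcp=T-lat*g*.0435+up*.011
    print(round(g,2),np.round(R.T@(tcp-p),4).tolist(),k-35)
E
```

```text
11.07 pos [ 0.4604 -0.0106  0.0486] R [[0.965, -0.214, 0.15], [-0.262, -0.791, 0.554], [-0.0, -0.574, -0.819]] F [ 0.5  0.1 -0.3] op 0.877 g 0.1 q [-37.0, 44.0, 116.0, 48.0, 46.0, 27.0]
0.88 [0.0002, 0.0014, 0.0004] -2.0
0.88 [0.0002, 0.0024, 0.002] -5.0
0.89 [0.0002, 0.0035, 0.0036] -8.0
0.91 [0.0002, 0.0051, 0.0055] -11.0
0.92 [0.0002, 0.0068, 0.0074] -14.0
0.93 [0.0002, 0.0087, 0.0094] -17.0
0.95 [0.0002, 0.0107, 0.0115] -20.0
0.96 [0.0002, 0.0128, 0.0135] -23.0
0.97 [0.0002, 0.015, 0.0157] -26.0
0.98 [0.0002, 0.0178, 0.0174] -29.0
0.99 [0.0002, 0.0215, 0.0182] -32.0
1.0 [0.0002, 0.0253, 0.0191] -35.0
```

```bash
python3 -m jog '[[0.88,0,0.0014,0.0004,-2,0,0],[0.88,0,0.0024,0.002,-5,0,0],[0.89,0,0.0035,0.0036,-8,0,0],[0.91,0,0.0051,0.0055,-11,0,0],[0.92,0,0.0068,0.0074,-14,0,0],[0.93,0,0.0087,0.0094,-17,0,0],[0.95,0,0.0107,0.0115,-20,0,0],[0.96,0,0.0128,0.0135,-23,0,0],[0.97,0,0.015,0.0157,-26,0,0],[0.98,0,0.0178,0.0174,-29,0,0],[0.99,0,0.0215,0.0182,-32,0,0],[1.0,0,0.0253,0.0191,-35,0,0],[1.0,0,0.0253,0.0191,-35,0,0],[1.0,0,0.0253,0.0191,-35,0,0]]'
cat > disc.py <<'E'
from h import *
s=st(); im,d,P,i=wrist()
q=P[(d>0)&(im.min(-1)>90)&(im.max(-1).astype(int)-im.min(-1)<30)]
q=q[(np.hypot(q[:,0]-.458,q[:,1]+.02)<.06)&(q[:,2]>.008)&(q[:,2]<.06)]
c=q.mean(0);u,sv,vt=np.linalg.svd(q-c,full_matrices=False);print(len(q),c,(q.min(0)+q.max(0))/2,np.ptp(q,axis=0),'n',vt[2],sv, 'z',np.percentile(q[:,2],[5,50,95]))
R=np.array(s['tcp_rot']);t=(q-s['position'])@R;print('tool x',t[:,0].min(),t[:,0].max(),'y',t[:,1].min(),t[:,1].max())
E
python3 disc.py
```

```text
time_s: 12.82
position: [0.4578, -0.0197, 0.0187]
tcp_rot: [[0.965, -0.262, 0.0], [-0.262, -0.965, 0.001], [0.0, -0.001, -1.0]]
force: [-0.7, -0.4, -0.7]
opening: 1.003
grasp_force: 0.0
12.82 pos [ 0.4578 -0.0197  0.0187] R [[0.965, -0.262, 0.0], [-0.262, -0.965, 0.001], [0.0, -0.001, -1.0]] F [-0.7 -0.4 -0.7] op 1.003 g 0.0 q [-17.0, 41.0, 114.0, 0.0, 24.0, 89.0]
7831 [ 0.46325655 -0.01979249  0.01738473] [ 0.4578939  -0.01073884  0.03175804] [0.06479904 0.08004728 0.04739754] n [ 0.01180487 -0.00733909  0.99990339] [1.62536313 1.3578687  0.12522618] z [0.01618743 0.0175508  0.018542  ]
tool x -0.030184536120336485 0.03215173386390235 y -0.05386825920066143 0.030622065579168852
```

Disc flat on the mat and straddled. Gripping it by the rim and lifting.

```bash
python3 -m jog '[[1.0,0.001,0,0.0015,0,0,0],[0.0,0.001,0,0.0015,0,0,0],[0.0,0.001,0,0.0015,0,0,0],[0.0,0.001,0,0.0015,0,0,0],[0.0,0.001,0,0.0015,0,0,0],[0.0,0.001,0,0.0015,0,0,0]]'
python3 -m jog '[[0.0,0,0,-0.01,0,0,0],[0.0,0,0,-0.04,0,0,0],[0.0,0,0,-0.09,0,0,0],[0.0,0.02,0.05,-0.12,0,0,0],[0.0,0.045,0.1,-0.12,0,0,0],[0.0,0.07,0.15,-0.12,0,0,0],[0.0,0.09,0.2,-0.12,0,0,0],[0.0,0.108,0.23,-0.12,0,0,0],[0.0,0.108,0.23,-0.12,0,0,0],[0.0,0.108,0.23,-0.12,0,0,0]]'
python3 - <<'E'
from h import *
s=st(); im,d,P,i=wrist('w4.png')
m=(d>0)&(np.hypot(P[...,0]-.503,P[...,1]+.271)<.085)&(np.abs(P[...,2]-.04)<.006)
q=P[m];print(len(q),q.min(0),q.max(0),np.median(q[:,2]))
from scipy.optimize import least_squares
# outer edge points: convex hull
h=cv2.convexHull(q[:,:2].astype(np.float32))[:,0]
print(least_squares(lambda p:np.hypot(*(h-p).T)-.062,[.503,-.271],loss='soft_l1',f_scale=.001).x)
m=(d>0)&(np.hypot(P[...,0]-s['position'][0],P[...,1]-s['position'][1])<.05)&(np.abs(P[...,2]-s['position'][2])<.02)&(im.min(-1)>90)
q=P[m];print('held',len(q),np.median(q[:,2]),(q.min(0)+q.max(0))/2,np.ptp(q,axis=0)); c=q-q.mean(0);print(np.linalg.svd(c,full_matrices=False)[2][2])
print([(r['p'],r['xyz']) for r in models.tip_of('wrist','plate_top')][:2])
E
```

```text
time_s: 13.62
position: [0.4588, -0.0203, 0.017]
tcp_rot: [[0.965, -0.262, -0.0], [-0.262, -0.965, -0.0], [-0.0, 0.0, -1.0]]
force: [0.1, 0.1, -0.7]
opening: 0.749
grasp_force: 30.0
time_s: 14.88
position: [0.5019, -0.2693, 0.1369]
tcp_rot: [[0.965, -0.262, -0.002], [-0.262, -0.965, 0.002], [-0.002, -0.001, -1.0]]
force: [-0.1, 0.8, -0.6]
opening: 0.75
grasp_force: 30.0
14.88 pos [ 0.5019 -0.2693  0.1369] R [[0.965, -0.262, -0.002], [-0.262, -0.965, 0.002], [-0.002, -0.001, -1.0]] F [-0.1  0.8 -0.6] op 0.75 g 30.0 q [-39.0, 33.0, 95.0, 0.0, 52.0, 66.0]
9889 [ 0.46568224 -0.33358894  0.03522928] [ 0.56480318 -0.21043037  0.0428803 ] 0.0397048898581763
[ 0.50286051 -0.27185953]
held 7407 0.1374996550900767 [ 0.5014642  -0.27178875  0.13992286] [0.06334125 0.08254852 0.03213064]
[ 0.01412899 -0.00518457  0.99988674]
[(0.67, [0.504, -0.2745, 0.0413])]
```

View pics/w4.png

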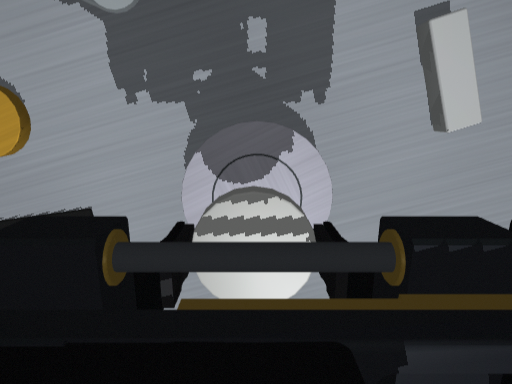

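The wrist view shows the plate ring circle at (257,195), with the held disc below it at (253,250). Lowering to just above the plate.

```bash
python3 - <<'E'
from h import *
s=bot.read_state();i=viewer.camera_info('wrist');im,d,P,i=wrist()
R=np.array(s['tcp_rot']);t=(P-s['position'])@R
m=(d>0)&(np.abs(t[...,1])<.03)&(np.abs(t[...,2])<.004)&(im.min(-1)>60)
q=t[m];print(q[:,0].max()-.033,[ (round(y,3), round(q[np.abs(q[:,1]-y)<.002,0].max()-np.sqrt(.033**2-y*y),4)) for y in (-.02,-.01,0,.01,.02)])
E
python3 -m jog '[[0.0,0.0016,0.0024,0.03,0,0,0],[0.0,0.0016,0.0024,0.06,0,0,0],[0.0,0.0016,0.0024,0.075,0,0,0],[0.0,0.0016,0.0024,0.08,0,0,0],[0.0,0.0016,0.0024,0.081,0,0,0],[0.0,0.0016,0.0024,0.082,0,0,0],[0.0,0.0016,0.0024,0.0825,0,0,0]]'
```

```text
-0.0020481241484930565 [(-0.02, np.float64(-0.0008)), (-0.01, np.float64(-0.0018)), (0, np.float64(-0.002)), (0.01, np.float64(-0.0018)), (0.02, np.float64(-0.0011))]
time_s: 15.9
position: [0.5042, -0.2736, 0.0552]
tcp_rot: [[0.965, -0.262, 0.001], [-0.262, -0.965, -0.001], [0.001, 0.001, -1.0]]
force: [-0.2, 0.0, -0.7]
opening: 0.754
grasp_force: 30.0
```

```bash
python3 -m jog '[[0.0,0,-0.001,0.0005,0,0,0],[0.0,0,-0.001,0.0012,0,0,0],[0.0,0,-0.001,0.0012,0,0,0]]'
python3 -m jog '[[0.0,0,0,0.0005,0,0,0],[0.0,0,0,0.001,0,0,0]]'
python3 -m jog '[[0.0,0,0,0.0005,0,0,0],[0.0,0,0,0.0005,0,0,0]]'
```

```text
time_s: 16.27
position: [0.504, -0.2723, 0.0533]
tcp_rot: [[0.965, -0.262, -0.0], [-0.262, -0.965, 0.0], [-0.0, -0.0, -1.0]]
force: [0.3, -0.5, -0.5]
opening: 0.749
grasp_force: 30.0
time_s: 16.52
position: [0.5041, -0.2723, 0.053]
tcp_rot: [[0.965, -0.262, 0.0], [-0.262, -0.965, -0.0], [0.0, 0.0, -1.0]]
force: [-0.8, 0.7, 7.2]
opening: 0.748
grasp_force: 30.0
time_s: 16.77
position: [0.5041, -0.2723, 0.0529]
tcp_rot: [[0.965, -0.262, 0.0], [-0.262, -0.965, -0.0], [0.0, 0.0, -1.0]]
force: [-1.8, 0.9, 9.0]
opening: 0.747
grasp_force: 30.0
```

```bash
python3 -m jog '[[0.0,0,0,-0.0005,0,0,0],[0.8,0,0,-0.0005,0,0,0],[0.9,0,0,-0.0005,0,0,0],[1.0,0,0,-0.0005,0,0,0],[1.0,0,0,-0.0005,0,0,0],[1.0,0,0,-0.03,0,0,0],[1.0,0,0,-0.08,0,0,0],[1.0,-0.03,0,-0.13,0,0,0],[1.0,-0.05,0,-0.15,0,0,0],[1.0,-0.05,0,-0.15,0,0,0]]'
cat > fit.py <<'E'
from h import *
from scipy.optimize import least_squares
def fit(P,d,z,r,x0,tol=.004,extra=None):
    m=(d>0)&(np.hypot(P[...,0]-x0[0],P[...,1]-x0[1])<r+.02)&(np.abs(P[...,2]-z)<tol)
    if extra is not None: m&=extra
    q=P[m]; h=cv2.convexHull(q[:,:2].astype(np.float32))[:,0]
    p=least_squares(lambda p:np.hypot(*(h-p[:2]).T)-p[2],[*x0,r],loss='soft_l1',f_scale=.001).x
    p2=least_squares(lambda p:np.hypot(*(h-p[:2]).T)-r,x0,loss='soft_l1',f_scale=.001).x
    print(len(q),'z',np.median(q[:,2]).round(4),'free',p.round(4),'fixed r',p2.round(4),'box',((q.min(0)+q.max(0))/2).round(4),np.ptp(q,axis=0).round(4))
    return p2
E
python3 - <<'E'
from fit import *
s=st(); im,d,P,i=wrist('w5.png')
fit(P,d,.040,.062,[.503,-.272]); fit(P,d,.054,.033,[.503,-.272])
E
```

```text
time_s: 18.02
position: [0.4555, -0.2593, 0.2033]
tcp_rot: [[0.965, -0.262, 0.002], [-0.262, -0.965, -0.002], [0.003, 0.001, -1.0]]
force: [0.7, -0.5, -0.7]
opening: 0.997
grasp_force: 0.0
18.02 pos [ 0.4555 -0.2593  0.2033] R [[0.965, -0.262, 0.002], [-0.262, -0.965, -0.002], [0.003, 0.001, -1.0]] F [ 0.7 -0.5 -0.7] op 0.997 g 0.0 q [-42.0, 25.0, 98.0, 0.0, 57.0, 63.0]
8627 z 0.0396 free [ 0.5032 -0.272   0.0616] fixed r [ 0.5031 -0.272 ] box [ 0.5033 -0.272   0.0398] [0.1233 0.123  0.0055]
3786 z 0.0536 free [ 0.5024 -0.2717  0.0326] fixed r [ 0.5023 -0.2717] box [ 0.5023 -0.2716  0.0535] [0.0653 0.065  0.0054]
```

View pics/w5.png

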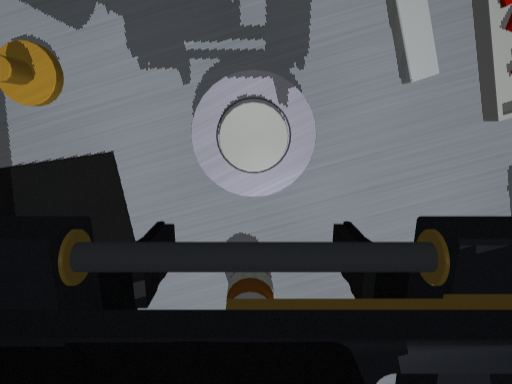

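The disc sits concentric in the 72 mm circle at (253,137). Next, the coir disc.

```bash
python3 -m jog '[[1.0,0.007,-0.06,0,0,0,0],[1.0,0.014,-0.12,0,0,0,0],[1.0,0.02,-0.18,0,0,0,0],[1.0,0.027,-0.24,0,0,0,0],[1.0,0.033,-0.3,0,0,0,0],[1.0,0.04,-0.36,0,0,0,0],[1.0,0.04,-0.38,0,0,0,0],[1.0,0.04,-0.38,0,0,0,0],[1.0,0.04,-0.38,0,0,0,0]]'
python3 - <<'E'
from fit import *
s=st(); im,d,P,i=wrist()
c=fit(P,d,.016,.03,[.641,.083]);print(totool(s,[*c,.015]))
c=fit(P,d,.014,.032,[.623,-.061]);k=fit(P,d,.045,.012,[.623,-.061],.006)
E
```

```text
time_s: 19.2
position: [0.5932, 0.0957, 0.2009]
tcp_rot: [[0.965, -0.263, -0.002], [-0.263, -0.965, -0.001], [-0.002, 0.001, -1.0]]
force: [0.1, -0.5, -0.5]
opening: 0.998
grasp_force: 0.0
19.2 pos [0.5932 0.0957 0.2009] R [[0.965, -0.263, -0.002], [-0.263, -0.965, -0.001], [-0.002, 0.001, -1.0]] F [ 0.1 -0.5 -0.5] op 0.998 g 0.0 q [-1.0, 31.0, 87.0, -0.0, 62.0, 104.0]
2534 z 0.0156 free [0.6433 0.0827 0.0296] fixed r [0.6432 0.0826] box [0.6433 0.0827 0.0151] [0.0592 0.059  0.0055]
[ 0.0520276  -0.00072306  0.18578125]
2259 z 0.0137 free [ 0.6243 -0.0625  0.0316] fixed r [ 0.6243 -0.0626] box [ 0.6242 -0.0625  0.0132] [0.0632 0.0629 0.0063]
583 z 0.0475 free [ 0.6241 -0.0623  0.0116] fixed r [ 0.624  -0.0623] box [ 0.6243 -0.0622  0.0449] [0.0233 0.0233 0.0116]
```

```bash
python3 -m jog '[[1.0,0.04,-0.0005,0.05,0,0,0],[1.0,0.0515,-0.0005,0.1,0,0,0],[1.0,0.0515,-0.0005,0.15,0,0,0],[1.0,0.0515,-0.0005,0.175,0,0,0],[1.0,0.0515,-0.0005,0.185,0,0,0],[1.0,0.0515,-0.0005,0.185,0,0,0],[0.0,0.0515,-0.0005,0.185,0,0,0],[0.0,0.0515,-0.0005,0.185,0,0,0],[0.0,0.0515,-0.0005,0.185,0,0,0],[0.0,0.0515,-0.0005,0.185,0,0,0],[0.0,0.0515,-0.0005,0.185,0,0,0]]'
python3 -m jog '[[0.0,0,0,-0.01,0,0,0],[0.0,0,0,-0.05,0,0,0],[0.0,0,0,-0.1,0,0,0],[0.0,0,0,-0.14,0,0,0],[0.0,0,0,-0.14,0,0,0]]'
python3 - <<'E'
from h import *
s=st();im,d,P,i=wrist()
R=np.array(s['tcp_rot']);t=(P-s['position'])@R
m=(d>0)&(np.abs(t[...,1])<.028)&(np.abs(t[...,2])<.006)&(np.abs(t[...,0])<.04);q=t[m]
print(len(q),np.median(q[:,2]),[(y,round(q[np.abs(q[:,1]-y)<.002,0].max()-np.sqrt(.030**2-y*y),4)) for y in (-.015,-.005,.005,.015)])
print(totool(s,[.5025,-.2718,.13]))
E
```

```text
time_s: 20.62
position: [0.644, 0.0842, 0.0175]
tcp_rot: [[0.965, -0.261, 0.001], [-0.261, -0.965, -0.0], [0.001, -0.0, -1.0]]
force: [-1.7, 0.4, 3.9]
opening: 0.682
grasp_force: 30.0
time_s: 21.25
position: [0.6464, 0.0841, 0.1612]
tcp_rot: [[0.965, -0.262, 0.009], [-0.262, -0.965, -0.0], [0.009, -0.002, -1.0]]
force: [0.8, 0.1, -0.3]
opening: 0.678
grasp_force: 30.0
21.25 pos [0.6464 0.0841 0.1612] R [[0.965, -0.262, 0.009], [-0.262, -0.965, -0.0], [0.009, -0.002, -1.0]] F [ 0.8  0.1 -0.3] op 0.678 g 30.0 q [-2.0, 37.0, 82.0, 0.0, 61.0, 103.0]
6108 0.0019806992995207275 [(-0.015, np.float64(0.0001)), (-0.005, np.float64(-0.0006)), (0.005, np.float64(-0.0008)), (0.015, np.float64(-0.0002))]
[-0.04601324  0.3812287   0.03001088]
```

```bash
python3 -m jog '[[0.0,-0.008,0.06,0,0,0,0],[0.0,-0.015,0.12,0,0,0,0],[0.0,-0.022,0.18,0,0,0,0],[0.0,-0.03,0.24,0,0,0,0],[0.0,-0.038,0.3,0,0,0,0],[0.0,-0.0455,0.36,0,0,0,0],[0.0,-0.0455,0.381,0.03,0,0,0],[0.0,-0.0455,0.381,0.03,0,0,0],[0.0,-0.0455,0.381,0.03,0,0,0],[0.0,-0.0455,0.381,0.03,0,0,0]]'
python3 - <<'E'
from h import *
s=st();im,d,P,i=wrist()
R=np.array(s['tcp_rot']);t=(P-s['position'])@R
m=(d>0)&(np.abs(t[...,1])<.028)&(np.abs(t[...,2])<.006)&(np.abs(t[...,0])<.04);q=t[m]
print(len(q),np.median(q[:,2]),[(y,round(q[np.abs(q[:,1]-y)<.002,0].max()-np.sqrt(.030**2-y*y),4)) for y in (-.015,-.005,.005,.015)])
print(totool(s,[.5027,-.2718,.0715]))
E
```

```text
time_s: 22.55
position: [0.5006, -0.2704, 0.1272]
tcp_rot: [[0.966, -0.26, 0.0], [-0.26, -0.966, 0.0], [0.0, -0.0, -1.0]]
force: [0.4, -0.3, 0.0]
opening: 0.676
grasp_force: 30.0
22.55 pos [ 0.5006 -0.2704  0.1272] R [[0.966, -0.26, 0.0], [-0.26, -0.966, 0.0], [0.0, -0.0, -1.0]] F [ 0.4 -0.3  0. ] op 0.676 g 30.0 q [-40.0, 34.0, 96.0, 0.0, 50.0, 65.0]
6112 0.0019658037823423735 [(-0.015, np.float64(-0.0)), (-0.005, np.float64(-0.0005)), (0.005, np.float64(-0.0009)), (0.015, np.float64(-0.0003))]
[0.00233748 0.00076981 0.05570038]
```

```bash
python3 -m jog '[[0.0,0.0028,0.0008,0.025,0,0,0],[0.0,0.0028,0.0008,0.045,0,0,0],[0.0,0.0028,0.0008,0.051,0,0,0],[0.0,0.0028,0.0008,0.053,0,0,0],[0.0,0.0028,0.0008,0.054,0,0,0],[0.0,0.0028,0.0008,0.0545,0,0,0],[0.0,0.0028,0.0008,0.0545,0,0,0]]'
python3 -m jog '[[0.0,0,0,0.0005,0,0,0],[0.0,0,0,0.001,0,0,0]]'
python3 -m jog '[[0.0,0,0,0.0005,0,0,0],[0.0,0,0,0.0005,0,0,0]]'
```

```text
time_s: 23.48
position: [0.5027, -0.2734, 0.0727]
tcp_rot: [[0.965, -0.262, 0.001], [-0.262, -0.965, -0.0], [0.001, 0.0, -1.0]]
force: [0.3, 0.1, -0.5]
opening: 0.677
grasp_force: 30.0
time_s: 23.72
position: [0.5026, -0.2733, 0.0715]
tcp_rot: [[0.965, -0.262, 0.0], [-0.262, -0.965, -0.0], [0.0, 0.0, -1.0]]
force: [0.2, 0.2, 4.5]
opening: 0.673
grasp_force: 30.0
time_s: 23.98
position: [0.5026, -0.2733, 0.0715]
tcp_rot: [[0.965, -0.262, 0.0], [-0.262, -0.965, -0.0], [0.0, 0.0, -1.0]]
force: [-2.0, 0.5, 6.0]
opening: 0.674
grasp_force: 30.0
```

```bash
python3 -m jog '[[0.0,0,0,-0.003,0,0,0],[0.0,0.0003,-0.0015,-0.003,0,0,0],[0.0,0.0003,-0.0015,-0.002,0,0,0],[0.0,0.0003,-0.0015,-0.0012,0,0,0],[0.0,0.0003,-0.0015,-0.0005,0,0,0],[0.0,0.0003,-0.0015,0,0,0,0]]'
python3 -m jog '[[0.0,0,0,-0.0005,0,0,0],[0.75,0,0,-0.0005,0,0,0],[0.85,0,0,-0.0005,0,0,0],[1.0,0,0,-0.0005,0,0,0],[1.0,0,0,-0.0005,0,0,0],[1.0,0,0,-0.03,0,0,0],[1.0,-0.02,0,-0.08,0,0,0],[1.0,-0.04,0,-0.13,0,0,0],[1.0,-0.05,0,-0.13,0,0,0],[1.0,-0.05,0,-0.13,0,0,0]]'
python3 - <<'E'
from fit import *
s=st(); im,d,P,i=wrist('w6.png')
fit(P,d,.040,.062,[.503,-.272]); fit(P,d,.070,.030,[.503,-.272])
print(totool(s,[.6242,-.0624,.2]))
E
```

```text
time_s: 24.72
position: [0.5031, -0.2717, 0.0714]
tcp_rot: [[0.965, -0.262, -0.0], [-0.262, -0.965, 0.0], [-0.0, -0.0, -1.0]]
force: [-1.6, 1.2, 8.5]
opening: 0.676
grasp_force: 30.0
time_s: 25.98
position: [0.454, -0.2581, 0.2004]
tcp_rot: [[0.965, -0.262, -0.001], [-0.262, -0.965, 0.001], [-0.001, -0.001, -1.0]]
force: [-0.0, -0.9, -0.3]
opening: 0.997
grasp_force: 0.0
25.98 pos [ 0.454  -0.2581  0.2004] R [[0.965, -0.262, -0.001], [-0.262, -0.965, 0.001], [-0.001, -0.001, -1.0]] F [-0.  -0.9 -0.3] op 0.997 g 0.0 q [-42.0, 25.0, 99.0, 0.0, 56.0, 63.0]
8841 z 0.0396 free [ 0.5033 -0.2721  0.0616] fixed r [ 0.5033 -0.2721] box [ 0.5033 -0.2721  0.0396] [0.1233 0.123  0.005 ]
3559 z 0.0696 free [ 0.5026 -0.2715  0.0296] fixed r [ 0.5026 -0.2715] box [ 0.5025 -0.2715  0.0693] [0.0593 0.0592 0.0059]
[ 0.11288605 -0.23350538  0.00046908]
```

```bash
python3 -m jog '[[0.6,0.028,-0.058,0,0,0,0],[0.6,0.056,-0.116,0,0,0,0],[0.6,0.084,-0.174,0,0,0,0],[0.6,0.112,-0.232,0,0,0,0],[0.6,0.113,-0.2335,0.03,0,0,0],[0.6,0.113,-0.2335,0.08,0,0,0],[0.6,0.113,-0.2335,0.13,0,0,0],[0.6,0.113,-0.2335,0.14,0,0,0],[0.6,0.113,-0.2335,0.14,0,0,0]]'
python3 - <<'E'
from h import *
s=st();print(totool(s,[.6242,-.0624,.028]))
E
```

```text
time_s: 27.15
position: [0.625, -0.0629, 0.0596]
tcp_rot: [[0.965, -0.262, -0.002], [-0.262, -0.965, 0.001], [-0.002, -0.0, -1.0]]
force: [-0.4, 0.7, -0.2]
opening: 0.596
grasp_force: 0.0
27.15 pos [ 0.625  -0.0629  0.0596] R [[0.965, -0.262, -0.002], [-0.262, -0.965, 0.001], [-0.002, -0.0, -1.0]] F [-0.4  0.7 -0.2] op 0.596 g 0.0 q [-16.0, 43.0, 89.0, 0.0, 48.0, 89.0]
[-0.00081119 -0.00027202  0.03162179]
```

```bash
python3 -m jog '[[0.6,-0.0008,0,0.015,0,0,0],[0.6,-0.0008,0,0.027,0,0,0],[0.6,-0.0008,0,0.0305,0,0,0],[0.6,-0.0008,0,0.0305,0,0,0],[0.0,-0.0008,0,0.0305,0,0,0],[0.0,-0.0008,0,0.0305,0,0,0],[0.0,-0.0008,0,0.0305,0,0,0],[0.0,-0.0008,0,0.0305,0,0,0],[0.0,-0.0008,0,0.0305,0,0,0],[0.0,-0.0008,0,0.0305,0,0,0]]'
python3 -m jog '[[0.0,0,0,-0.005,0,0,0],[0.0,0,0,-0.03,0,0,0],[0.0,0,0,-0.08,0,0,0],[0.0,0,0,-0.12,0,0,0],[0.0,0,0,-0.12,0,0,0]]'
python3 - <<'E'
from h import *
s=st();print(totool(s,[.5027,-.2717,.15]))
E
```

```text
time_s: 28.4
position: [0.6244, -0.0628, 0.0304]
tcp_rot: [[0.965, -0.262, 0.0], [-0.262, -0.965, -0.0], [0.0, 0.0, -1.0]]
force: [-0.2, -0.3, 1.8]
opening: 0.264
grasp_force: 30.0
time_s: 29.02
position: [0.6266, -0.0632, 0.1534]
tcp_rot: [[0.965, -0.262, 0.007], [-0.262, -0.965, -0.002], [0.008, -0.0, -1.0]]
force: [-0.1, -0.2, -4.2]
opening: 0.267
grasp_force: 30.0
29.02 pos [ 0.6266 -0.0632  0.1534] R [[0.965, -0.262, 0.007], [-0.262, -0.965, -0.002], [0.008, -0.0, -1.0]] F [-0.1 -0.2 -4.2] op 0.267 g 30.0 q [-16.0, 36.0, 86.0, 0.0, 58.0, 89.0]
[-0.06504478  0.2336478   0.00291504]
```

```bash
python3 -m jog '[[0.0,-0.014,0.05,0,0,0,0],[0.0,-0.028,0.1,0,0,0,0],[0.0,-0.042,0.15,0,0,0,0],[0.0,-0.056,0.2,0,0,0,0],[0.0,-0.0635,0.228,0,0,0,0],[0.0,-0.0635,0.2335,0,0,0,0],[0.0,-0.0635,0.2335,0.015,0,0,0],[0.0,-0.0635,0.2335,0.025,0,0,0],[0.0,-0.0635,0.2335,0.025,0,0,0],[0.0,-0.0635,0.2335,0.025,0,0,0]]'
python3 - <<'E'
from fit import *
s=st();im,d,P,i=wrist('w7.png')
z=s['position'][2]-.0164;w=fit(P,d,z,.032,s['position'][:2],.006)
R=np.array(s['tcp_rot']);t=(P-s['position'])@R
m=(d>0)&(np.abs(t[...,1])<.031)&(np.abs(t[...,2]-.0164)<.006)&(np.abs(t[...,0])<.04);q=t[m];print(len(q))
A=np.c_[q[:,:2],np.ones(len(q))];print('tilt',np.degrees(np.linalg.lstsq(A,q[:,2],rcond=None)[0][:2]))
print([(y,round(q[np.abs(q[:,1]-y)<.002,0].max()-np.sqrt(.032**2-y*y),4)) for y in (-.02,-.01,0,.01,.02) if (np.abs(q[:,1]-y)<.002).any()])
print(totool(s,[.5027,-.2717,.1004]))
E
```

```text
time_s: 30.28
position: [0.5024, -0.2708, 0.1251]
tcp_rot: [[0.965, -0.261, -0.0], [-0.261, -0.965, 0.0], [-0.0, -0.0, -1.0]]
force: [-0.3, -0.3, -3.9]
opening: 0.267
grasp_force: 30.0
30.27 pos [ 0.5024 -0.2708  0.1251] R [[0.965, -0.261, -0.0], [-0.261, -0.965, 0.0], [-0.0, -0.0, -1.0]] F [-0.3 -0.3 -3.9] op 0.267 g 30.0 q [-40.0, 35.0, 95.0, 0.0, 50.0, 66.0]
4081 z 0.1081 free [ 0.5022 -0.2706  0.0315] fixed r [ 0.5019 -0.2705] box [ 0.5021 -0.2715  0.1087] [0.0632 0.0611 0.0119]
4072
tilt [0.73807881 0.02810163]
[(-0.02, np.float64(0.0004)), (-0.01, np.float64(-0.0003)), (0, np.float64(-0.0007)), (0.01, np.float64(-0.0003)), (0.02, np.float64(0.0002))]
[0.00052373 0.00076821 0.02466422]
```

View pics/w7.png

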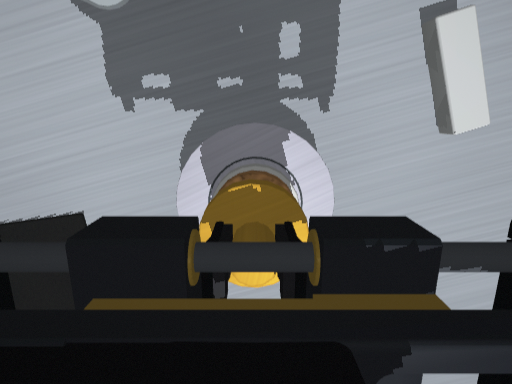

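The weight at (253,235) is held level above the stack, and it needs a shift of about 1 mm. Lowering.

```bash
python3 -m jog '[[0.0,0.0007,0.0003,0.01,0,0,0],[0.0,0.0007,0.0003,0.018,0,0,0],[0.0,0.0007,0.0003,0.021,0,0,0],[0.0,0.0007,0.0003,0.022,0,0,0],[0.0,0.0007,0.0003,0.0225,0,0,0],[0.0,0.0007,0.0003,0.0225,0,0,0]]'
python3 -m jog '[[0.0,0,0,0.0005,0,0,0],[0.0,0,0,0.001,0,0,0]]'
```

```text
time_s: 31.08
position: [0.5027, -0.2721, 0.1029]
tcp_rot: [[0.965, -0.262, 0.0], [-0.262, -0.965, -0.0], [0.0, 0.0, -1.0]]
force: [-0.6, 0.5, -4.4]
opening: 0.266
grasp_force: 30.0
time_s: 31.32
position: [0.5026, -0.272, 0.1019]
tcp_rot: [[0.965, -0.262, 0.0], [-0.262, -0.965, -0.0], [0.0, 0.0, -1.0]]
force: [-0.3, 0.0, -4.7]
opening: 0.268
grasp_force: 30.0
```

```bash
python3 -m jog '[[0.0,0,0,0.0005,0,0,0],[0.0,0,0,0.001,0,0,0]]'
python3 -m jog '[[0.0,0,0,0.0005,0,0,0],[0.0,0,0,0.0008,0,0,0]]'
```

```text
time_s: 31.58
position: [0.5025, -0.272, 0.1008]
tcp_rot: [[0.965, -0.262, 0.0], [-0.262, -0.965, -0.0], [0.0, 0.0, -1.0]]
force: [-0.2, -0.2, -3.9]
opening: 0.271
grasp_force: 30.0
time_s: 31.82
position: [0.5026, -0.272, 0.1004]
tcp_rot: [[0.965, -0.262, 0.0], [-0.262, -0.965, -0.0], [0.0, 0.0, -1.0]]
force: [-1.3, 0.3, 1.5]
opening: 0.268
grasp_force: 30.0
```

```bash
python3 -m jog '[[0.0,0,0,0,0,0,0],[0.32,0,0,0,0,0,0],[0.45,0,0,0,0,0,0],[0.6,0,0,0,0,0,0],[0.6,0,0,0,0,0,0],[0.6,0,0,-0.03,0,0,0],[0.6,0,0,-0.07,0,0,0],[0.6,-0.03,0,-0.11,0,0,0],[0.6,-0.05,0,-0.13,0,0,0],[0.6,-0.05,0,-0.13,0,0,0],[0.6,-0.05,0,-0.13,0,0,0]]'
python3 - <<'E'
from fit import *
s=st(); im,d,P,i=wrist()
fit(P,d,.040,.062,[.503,-.272]); fit(P,d,.084,.032,[.503,-.272],.005);fit(P,d,.116,.012,[.503,-.272],.005)
im2,_=viewer.capture('scene')
cv2.imwrite('pics/end.png',np.hstack([cv2.resize(im,(400,400)),cv2.resize(im2[90:290,130:330],(400,400),interpolation=cv2.INTER_CUBIC)]))
E
```

```text
time_s: 33.2
position: [0.4547, -0.259, 0.2294]
tcp_rot: [[0.965, -0.262, 0.0], [-0.262, -0.965, 0.0], [0.0, -0.0, -1.0]]
force: [0.7, 0.1, -0.2]
opening: 0.596
grasp_force: 0.0
33.2 pos [ 0.4547 -0.259   0.2294] R [[0.965, -0.262, 0.0], [-0.262, -0.965, 0.0], [0.0, -0.0, -1.0]] F [ 0.7  0.1 -0.2] op 0.596 g 0.0 q [-42.0, 23.0, 97.0, 0.0, 60.0, 63.0]
7003 z 0.0396 free [ 0.5033 -0.2721  0.0616] fixed r [ 0.5033 -0.2721] box [ 0.5034 -0.272   0.0398] [0.1231 0.123  0.0056]
3022 z 0.0836 free [ 0.5023 -0.2717  0.0316] fixed r [ 0.5023 -0.2718] box [ 0.5023 -0.2718  0.0835] [0.063  0.0628 0.0048]
635 z 0.1175 free [ 0.5022 -0.2717  0.0116] fixed r [ 0.5022 -0.2716] box [ 0.5022 -0.2716  0.1159] [0.0232 0.0234 0.0067]
```

View pics/end.png

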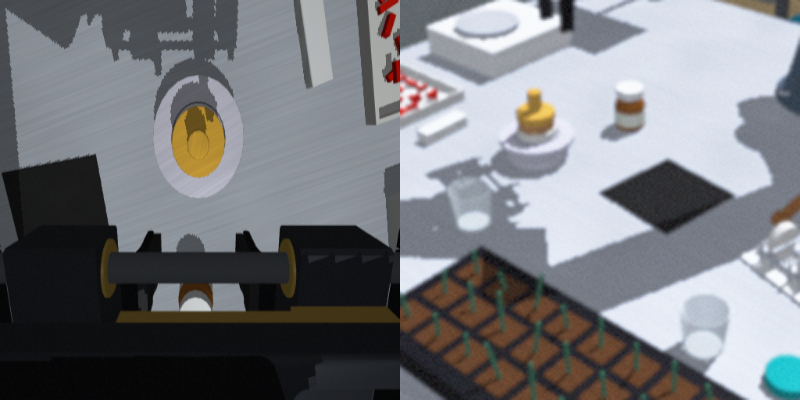

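The stack stands level and centred at (198,143), within about 1 mm of the plate's centre. The jar, cup and mat in view are where they were. Handing in.

```bash
python3 -c "
from rig import workorder
print(workorder.hand_in())"
```

```text
the job is handed in; nothing more can be done
None
```

I laid the largest porous disc flat on the mat, then stacked it with the coir disc and the weight, knob up, on the stand's plate. All three were within about 1 mm of centre by the wrist camera. I handed the job in at about 33 s; no verdict came back.

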